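# Unclamp the welded bracket with the ratchet

## Task

The welded bracket is still held in the clamp. Flip the ratchet's yellow direction lever fully over to the green (loosening) side, swing the ratchet handle back and then counter-clockwise until the red jaw is fully clear of the bracket, then lift the bracket out and set it down standing upright near the middle of the green tray without dropping it. Leave the lever on green and the jaw open, and do not disturb the jar, bottle and brush.

Things in the scene. Friction and masses are not known exactly. Their poses are not given: they have to be found in the camera images.
- bolt_axis (a point): Point on the vertical axis of the hex bolt and ratchet, 77 mm above the table (mid-height of the handle). Its axes are the fixture's: z up, +y from the bolt to the clamped bracket; the ratchet handle points along -y when joint handle = 0. The brass hex bolt end sticks out of the ratchet head to 100 mm above the table.
- fixture: Bolted-down clamp fixture; origin on the table under the bolt axis, +y to the bracket. Steel base 140 (x) by 210 (y) by 12 mm, y -50 to +160. Blue housing 66 by 66 mm under the ratchet head, top 58 mm. Blue end fence y 138 to 150 mm, top 32 mm. Blue side rails beside the bracket, top 24 mm, inner faces at x -43 and +43 mm.
- handle (a joint): Ratchet handle angle about the bolt axis (rad), -0.7 to +0.7 (end stops), positive counter-clockwise from above, 0 along the fixture's -y. Swings with 0.35 N m of friction, 0.85 N m while driving the bolt; stays where it is left. It starts at 0.05 to 0.4: too short a stroke is left, so swing it clockwise first (it slips freely with the lever on green).
- handle_grip (a point): Middle of the round black rubber grip, on its centre line, 145 mm from the bolt axis, 77 mm above the table. Grip 22 mm thick, 90 to 190 mm from the axis, open space below (a 26 mm high tray may reach under its end). The handle points along this point's -y. Steel shank 34 mm wide (62 mm from 21 to 71 mm from the axis), top 89 mm; head: radius 34 mm, top 90 mm.
- lever_pivot (a point): Pivot of the small direction lever on top of the handle's shank, on the handle's line 50 mm from the bolt axis, 89 mm above the table. Axes as handle_grip: the green dot and stripe are on its +x side, the red ones on its -x side.
- lever_tab (a point): Centre of the upright yellow tab at the end of the direction lever, 103 mm above the table: 7 mm wide, 12 mm long (radially), 24 mm tall (91 to 115 mm above the table), 30 mm from the lever's pivot towards the grip. Push its side with a fingertip, or pinch it, to flip it.
- lever (a joint): Direction lever angle relative to the handle (rad), -0.5 to +0.5 (stops), positive counter-clockwise from above. Near -0.5 (tab on the red side, as at the start) the ratchet drives the bolt clockwise (tighten) and slips the other way; near +0.5 (green side) it drives counter-clockwise (loosen) and slips clockwise. Takes about 2 N at the tab; stays, but each slipping swing may creep it back 0.1.
- bolt (a joint): Hex bolt angle (rad): 0 = tight, grows counter-clockwise to 1.4 (stop). The jaw draws back 16 mm per rad; its lip is clear of the bracket from 0.75. The ratchet clicks 30 times a turn, so up to 0.21 rad of a stroke is lost before it bites. A full stroke of the handle is enough; it may be repeated.
- jaw_lip (a point): Front edge of the red jaw's lip: 70 mm wide (fixture x), 10 mm thick, 24.5 mm above the table. When tight it overhangs the bracket's base plate by 11 mm and keeps it down; the jaw slides along the fixture's -y as the bolt is loosened.
- bracket_fin (a point): Point on the upright fin of the welded steel T bracket, 34 mm above its underside, over its middle. Fin 10 mm thick along this point's x, 44 mm long along y, top 51 mm above the underside. Base plate 80 (x) by 70 (y) by 6 mm. 0.3 to 0.6 kg. In the clamp its underside is 12 mm above the table, axes as the fixture's, centre 102 mm from the bolt axis along +y.
- green_tray_floor (a point): Centre of the inner floor of the green tray, 4 mm above the table. Tray 168 by 168 mm outside, 4 mm walls, 26 mm high, fixed, empty; on either side of the clamp. The other, orange tray holds scrap.
- spatter_jar: White jar, 68 mm diameter, 75 mm tall, origin at the centre of its underside. Leave it alone.
- water_bottle: Clear bottle, 64 mm diameter, 200 mm tall, origin at the centre of its underside. Leave it alone.
- brush_grip (a point): Handle of a brush lying on the table between the robot and the clamp, about 0.25 m long, under 40 mm high. Leave it alone.
Things that resemble listed ones, but are neither listed nor needed, are in the scene too. Leave any blue or pink look-alike of the part that bears green_tray_floor alone.

How it is judged:
On the way, in this order (a step that is already met when the one before it is completed fails the run):
1. the direction lever is flipped to the green side (beyond 0.3 rad) while the bolt is still tight (value of joint lever above 0.3 rad and value of joint bolt below 0.5 rad), for 0.1 s.
2. the bolt is loosened until the jaw is clear (bolt beyond 0.75 rad), the bracket still in the clamp (value of joint bolt above 0.75 rad and distance of bracket_fin from where it was at the start of the episode below 0.03 m), for 0.1 s.
3. the bracket is lifted clear of the clamp (height (world z) of bracket_fin above 0.08 m and value of joint bolt above 0.75 rad), for 0.1 s.
At the end, for the whole second after the job is handed in: The bracket stands upright (within 0.1 rad) flat on the floor of the green tray, within 45 mm of its centre in each of the tray's directions, released; the bolt is beyond 0.75 rad (jaw clear) and the lever still on the green side (beyond 0.1 rad) (x of bracket_fin in the frame of green_tray_floor between -0.045 and 0.045 m and y of bracket_fin in the frame of green_tray_floor between -0.045 and 0.045 m and z of bracket_fin in the frame of green_tray_floor below 0.04 m and angle between bracket_fin's own z axis and vertical below 0.1 rad and contact force between bracket and the fingers below 0.1 N and value of joint bolt above 0.75 rad and value of joint lever above 0.1 rad); the robot touches nothing.
It fails at once if the jar, bottle or brush is moved by more than 30 mm (distance of any of spatter_jar, water_bottle, brush_grip from where it was at the start of the episode above 0.03 m).
It fails at once if the bracket is wrenched out while the jaw still holds it (value of joint bolt below 0.6 rad and distance of bracket_fin from where it was at the start of the episode above 0.03 m).
It fails at once if the bracket is let go over the green tray from more than 30 mm above its floor (horizontal distance between bracket_fin and green_tray_floor below 0.11 m and z of bracket_fin in the frame of green_tray_floor above 0.064 m and contact force between bracket and the fingers below 0.05 N).
It also fails if it takes over 64 s, if anything falls off the work surface, if the arm or the gripper's body presses on something with over 40 N, if the wrist force passes 120 N, or if a joint passes its speed limit or range.

## Robot

A 6-joint arm with a two-finger parallel gripper is mounted at the origin on the work surface. World frame = base frame: x ahead of the robot, y to its left, z up, the work surface at z = 0. Lengths are in m, angles in rad, forces in N, time in s.
With the tool pointing down it reaches from about 0.275 to 0.75 m from the base axis. Payload 10.2 kg.
Tool frame: the origin (TCP) lies at the very end of the fingers, on their centre line; the grasp point (between the pads) lies 19 mm behind it (manip.pinch_z is the distance from the TCP to the grasp point, in m); z points along the fingers, y is the line along which they close (so a half turn about z gives the same grasp; the last joint's range is limited). The gripper opens to 85 mm and grips with 20 to 120 N. Pads are 22 mm wide; open, the fingers measure 114 mm over their backs; the gripper's body (76 mm by 85 mm) begins 54 mm behind the grasp point. The pads swing forward as they close: fully open they stand 13 mm farther back than shut.
Start: joints at [1.006, 0.313, 1.498, -0, 1.331, -0.223], TCP at [0.176, 0.495, 0.231] pointing down, gripper open.
Joint ranges: [-2.94, 2.94], [-0.97, 2.17], [0.19, 2.56], [-1.23, 4.37], [0.02, 3.11], [-2.88, 2.88]. Speed limits (rad/s): [2.39, 2.39, 3.01, 3.14, 3.14, 3.14].

## Interface

Orientations are given as a rotation vector (axis times angle).
In Python, from cell import manip, vision, workorder gives the robot as it stands.
- The arm moves only by the shell command python3 -m inch 'ROWS' [OPENING] [FORCE]. ROWS is JSON, a list of rows, each an object with "linear": the shift along the tool's x, y, z in m, a list of three; "delta_rot": the turn, a rotation vector about the tool's x, y, z in degrees, a list of three. A call has 1 to 10 rows; each row shifts and turns the commanded pose from where the row before left it, along the tool's axes as they then stand; what a row does not reach is not made up. A row lasts 1/10 s, in which the tool goes at most 50 mm and 8.59 degrees, less where a joint would pass 70% of its speed; a pose out of reach is approached as far as the arm can. A call is refused whole if a number of a shift passes 0.05 or a number of a turn 8.59, either way. A call with a gripper value outside its range is refused whole. OPENING is the opening, from 0 (shut) to 1 (fully open), set as the call begins (- or left out, the last holds). The fingers move at their own pace and stop on an object; FORCE is the grip in N (left out, the last holds). Time passes only in rows, so rows that do not move let the fingers close. It gives the time, the measured TCP pose, the force, the opening and the grip force at its end, in the units of the state.
- manip.state(): the state, without advancing time (a new reading comes with each control period).
- vision.camera(name): name is "side" or "top"; returns the picture (420x560x3 uint8, red, green, blue); there is no depth.
- vision.camera_params(name): a dict with "vertical_fov" (degrees; the focal length in pixels is half the picture's height over the tangent of half this angle, whatever the lens; pixels are square), "cx", "cy" (the principal point, pixels), "R" (3x3) and "t" (3): a world point X has camera coordinates R X + t. Camera axes: x right, y down, z forward; pixel columns grow to the right and rows downward; lengths in m; the calibration is good to about 2 mm. A picture is of the moment at which its call begins. camera_params takes no time and is no camera call.
- workorder.sign_off(): hands the job in; it is judged then, once.
The state is a dict: "t": time; "joints": joint angles; "qvel": joint speeds; "joint_efforts": joint torques, N m; "tool_pos": TCP position; "eef_rot": TCP orientation; "wrist_force": force on the tool from outside, world axes, zero at the start; "torque": the same for the moment, N m; "finger_gap": finger opening in m; "grip_force": force on a finger pad.
Only numpy, scipy, OpenCV 4.12 (cv2) and the standard library are available. Lean on these libraries where they do the work, as an engineer would, in place of code of your own. Each camera call takes 0.05 s, during which the arm holds its last target. There are 200 camera calls.

## Working session

There is one attempt and no reset: what is moved stays moved. The work goes in short steps, Python scripts to look and compute and a shell command to move; the robot and the scene stay as the last step left them, time stands still between calls to the robot, and variables do not carry over. Pictures are saved under pics/ and viewed, at most 10 in all, crops included, and the job is handed in when it is done.

```bash
ls; mkdir -p pics; python3 - <<'E'
from cell import manip, vision, workorder
import cv2
for n in("top","side"):
    im=vision.camera(n); cv2.imwrite(f"pics/{n}0.png",im[:,:,::-1]); p=vision.camera_params(n); print(n,p)
s=manip.state(); print(s, manip.pinch_z)
E
```

```text
pics
top {'vertical_fov': 56.369398680343004, 'cx': 276.41408449140494, 'cy': 205.86335001860186, 'R': array([[-0.02663715, -0.99944283,  0.02011185],
       [-0.98648063,  0.02302667, -0.16225208],
       [ 0.16169857, -0.02416188, -0.98654436]]), 't': array([0.14014241, 0.47553063, 1.43842532])}
side {'vertical_fov': 50.01455625021837, 'cx': 282.7725801490456, 'cy': 209.47082865747925, 'R': array([[-0.9086175 , -0.41762634,  0.00157272],
       [-0.28113322,  0.6088599 , -0.7417909 ],
       [ 0.30883385, -0.67444634, -0.6706294 ]]), 't': array([0.50227116, 0.11421003, 1.48837667])}
{'t': 0.1, 'joints': array([ 1.00563155e+00,  3.13415468e-01,  1.49833643e+00,  7.82041885e-07,
        1.33100933e+00, -2.23428258e-01]), 'qvel': array([-0.00065358, -0.00195216, -0.00160456,  0.00139875,  0.00065007,
        0.00051697]), 'joint_efforts': array([ 1.91656298e-03, -4.12902153e+01, -2.60144019e+01, -1.72102232e-04,
        3.07476999e-03,  4.38799546e-06]), 'tool_pos': array([0.17584318, 0.49444005, 0.23079063]), 'eef_rot': array([-5.34113978e-01, -3.09539964e+00,  1.69404655e-03]), 'wrist_force': array([ 0.01794282, -0.77007741,  0.12159538]), 'torque': array([-0.02449778,  0.02414721, -0.01081398]), 'grip_force': 0.0, 'finger_gap': 0.08565353271949105} 0.0187
```

View pics/top0.png

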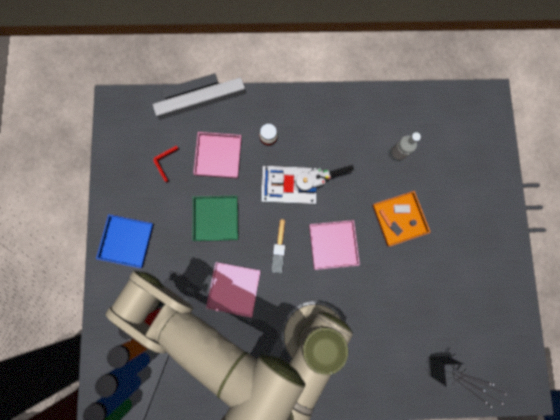

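View pics/side0.png

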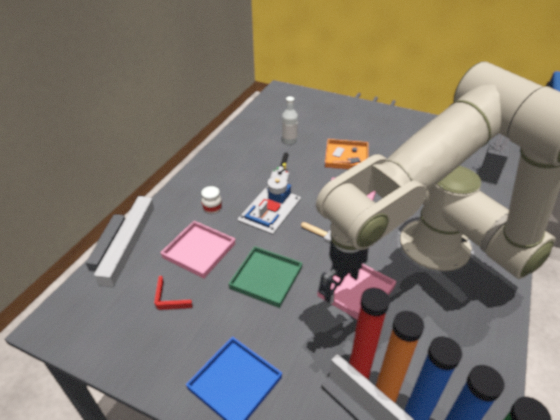

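The top view shows the clamp around (290,185), its handle ending at (352,170), the green tray at (216,219), the jar at (268,133), the bottle at (405,145) and the brush at (280,245). In the side view the clamp is at (270,205) and the green tray at (266,276). The blue and pink trays are look-alikes. Next I'll enlarge both views of the clamp and tray.

```bash
python3 - <<'E'
import cv2,numpy as np
a=cv2.imread("pics/top0.png")[145:255,185:365]; b=cv2.imread("pics/side0.png")[145:310,220:320]
cv2.imwrite("pics/c1.png",cv2.resize(a,(792,484),interpolation=cv2.INTER_CUBIC))
b=cv2.imread("pics/side0.png")[145:245,225:325]
cv2.imwrite("pics/c2.png",cv2.resize(b,(600,600),interpolation=cv2.INTER_CUBIC))
E
```

```text
(no output)
```

View pics/c1.png

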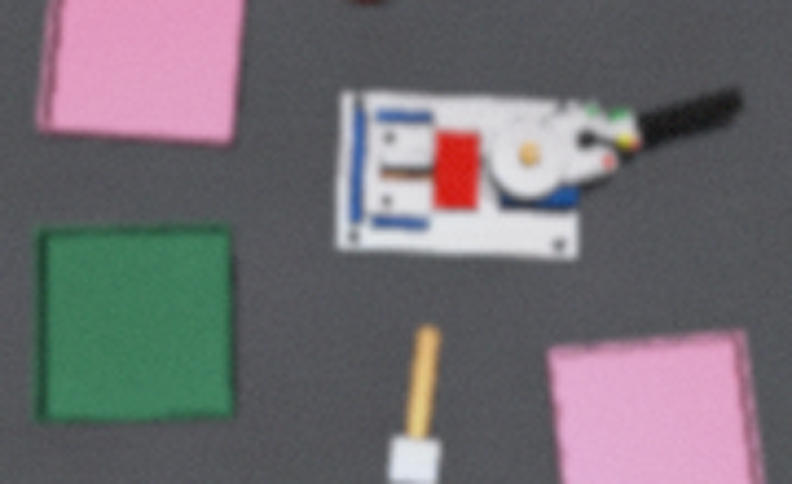

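View pics/c2.png

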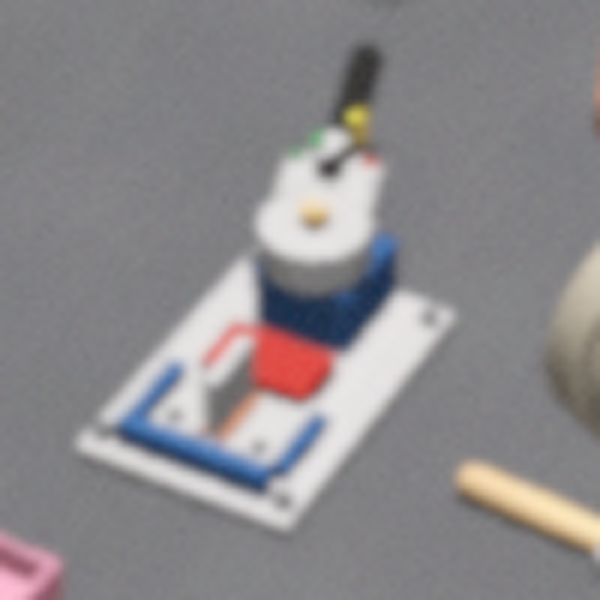

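Top crop (4.4x): the base corners are (343,91), (580,104), (577,258) and (337,248), and the brass bolt is at (530,153). The lever tab at (626,140) is on the red side, and the grip ends at (740,100). The green tray spans (38,229) to (234,419). Side crop (6x): base corners (78,442), (292,530), (455,315) and (245,255), bolt (315,212), tab top (356,112). There is only one green tray; blue and pink are excluded.

```bash
cat > h.py <<'E'
import numpy as np
from cell import manip, vision
from scipy.optimize import least_squares
from scipy.spatial.transform import Rotation as Ro
P={n:vision.camera_params(n) for n in("top","side")}
def proj(n,X):
    p=P[n]; c=np.asarray(X)@np.array(p["R"]).T+p["t"]; f=210/np.tan(np.radians(p["vertical_fov"]/2))
    return c[...,:2]/c[...,2:]*f+[p["cx"],p["cy"]]
def rz(a): return np.array([[np.cos(a),-np.sin(a)],[np.sin(a),np.cos(a)]])
def loc(q,L):  # q=x,y,yaw ; L local points
    L=np.atleast_2d(L); return np.c_[L[:,:2]@rz(q[2]).T+q[:2],L[:,2]]
def T(u,v): return (185+u/4.4,145+v/4.4)
def S(u,v): return (225+u/6,145+v/6)
def fit(obs,x0):  # obs: cam,pixel,local(3)
    f=lambda q: np.concatenate([(proj(n,loc(q,l))[0]-np.array(px)) for n,px,l in obs])
    r=least_squares(f,x0,loss="soft_l1"); return r.x,f(r.x).reshape(-1,2).round(1)
def bk(n,px,z): # pixel to world at height z
    r=least_squares(lambda q: proj(n,[q[0],q[1],z])-np.array(px),[.4,.1]); return r.x
E
python3 - <<'E'
from h import *
for n in P: print(n,-np.array(P[n]["R"]).T@P[n]["t"])
c=[(.07,.16,.012),(.07,-.05,.012),(-.07,-.05,.012),(-.07,.16,.012)]
o=[("top",T(*p),l) for p,l in zip([(343,91),(580,104),(577,258),(337,248)],c)]
o+=[("side",S(*p),l) for p,l in zip([(78,442),(245,255),(455,315),(292,530)],c)]
o+=[("top",T(530,153),(0,0,.1)),("side",S(315,212),(0,0,.1))]
q,r=fit(o,[.5,.1,0]); print("fix",q,r.tolist())
t0=[(.084,.084,.026),(.084,-.084,.026),(-.084,-.084,.026),(-.084,.084,.026)]
t,r=fit([("top",T(*p),l) for p,l in zip([(38,230),(232,228),(234,418),(40,420)],t0)],[.4,.3,0]); print("tray",t,r.tolist(), "side center", proj("side",[t[0],t[1],.004]))
# handle: grip end & tab
e1=bk("top",T(740,100),.077); e2=bk("side",S(368,48),.080)
for e in(e1,e2):
    d=rz(q[2]).T@(e-q[:2]); print("gripend",e,np.hypot(*d),"handle",np.arctan2(d[0],-d[1]))
for e in (bk("top",T(626,140),.112),bk("side",S(356,112),.115)):
    d=rz(q[2]).T@(e-q[:2]); print("tab",e,d,np.hypot(*d),np.arctan2(d[0],-d[1]))
for th in(.3,.35,.4):
    L=.05+.03*np.array([np.cos(.5)]); s=.03*np.sin(-.5)
    lo=rz(th)@np.array([s,-L[0]]); print(th,"tab pred",loc(q,[*lo,.115])[0])
s=manip.state(); print(Ro.from_rotvec(s["eef_rot"]).as_matrix().round(3))
E
```

```text
top [0.24024343 0.1638695  1.4934077 ]
side [0.0288195  1.14405395 1.08207917]
fix [ 0.56221815  0.02212156 -0.05996037] [[-0.5, 0.3], [-0.5, -0.6], [-0.5, -0.3], [-0.5, -0.0], [0.0, 0.4], [2.1, -2.2], [0.4, -0.8], [-0.3, -0.8], [-0.2, 0.1], [0.2, -0.7]]
tray [ 0.43817095  0.35693328 -0.00133956] [[0.0, -0.3], [0.3, -0.8], [0.3, 0.2], [-0.8, 0.8]] side center [268.12230094 276.45839486]
gripend [ 0.61012661 -0.16162894] 0.18989329565373703 handle 0.31500797626334515
gripend [ 0.61335827 -0.16434235] 0.1933496876849617 handle 0.32764114542154826
tab [ 0.56907414 -0.05724863] [ 0.01159989 -0.07881671] 0.0796657465387832 0.14612646079560346
tab [ 0.57201156 -0.05488406] [ 0.01439033 -0.07628036] 0.07762586794430726 0.18645920225696888
0.3 tab pred [ 0.56639394 -0.05543688  0.115     ]
0.35 tab pred [ 0.57026502 -0.05513125  0.115     ]
0.4 tab pred [ 0.574116   -0.05463252  0.115     ]
[[-0.942  0.335 -0.001]
 [ 0.335  0.942 -0.001]
 [ 0.    -0.001 -1.   ]]
```

Fixture at (0.562, 0.022), yaw -0.06. Handle ≈ 0.32 rad. The two views put the tab at (0.569,-0.057) and (0.572,-0.055), which agrees with the geometry. Tray centre is (0.438, 0.357). I'm moving above the tab now, with the gripper partly closed.

```bash
python3 -m inch '[{"linear":[-0.037,-0.0257,0],"delta_rot":[0,0,0]},{"linear":[-0.037,-0.0257,0],"delta_rot":[0,0,0]},{"linear":[-0.037,-0.0257,0],"delta_rot":[0,0,0]},{"linear":[-0.037,-0.0257,0],"delta_rot":[0,0,0]},{"linear":[-0.037,-0.0257,0],"delta_rot":[0,0,0]},{"linear":[-0.037,-0.0257,0],"delta_rot":[0,0,0]},{"linear":[-0.037,-0.0257,0],"delta_rot":[0,0,0]},{"linear":[-0.037,-0.0257,0],"delta_rot":[0,0,0]}]' 0.28 30
python3 -m inch '[{"linear":[-0.037,-0.0257,0],"delta_rot":[0,0,0]},{"linear":[-0.037,-0.0257,0],"delta_rot":[0,0,0]},{"linear":[-0.037,-0.0257,0],"delta_rot":[0,0,0]},{"linear":[-0.037,-0.0257,0],"delta_rot":[0,0,0]},{"linear":[-0.037,-0.0257,0],"delta_rot":[0,0,0]},{"linear":[-0.037,-0.0257,0],"delta_rot":[0,0,0]},{"linear":[-0.037,-0.0257,0],"delta_rot":[0,0,0]}]'
python3 -m inch '[{"linear":[0,0,0],"delta_rot":[0,0,8]},{"linear":[0,0,0],"delta_rot":[0,0,8]},{"linear":[0,0,0],"delta_rot":[0,0,8]},{"linear":[0,0,0],"delta_rot":[0,0,8]},{"linear":[0,0,0],"delta_rot":[0,0,8]},{"linear":[0,0,0],"delta_rot":[0,0,8]},{"linear":[0,0,0],"delta_rot":[0,0,8]},{"linear":[0,0,0],"delta_rot":[0,0,0]},{"linear":[0,0,0],"delta_rot":[0,0,0]}]'
```

```text
t: 0.9
tool_pos: [0.3866, 0.2, 0.2312]
eef_rot: [-0.534, -3.096, 0.0]
wrist_force: [1.0, 0.6, -0.3]
finger_gap: 0.024
grip_force: 0.0
t: 1.6
tool_pos: [0.5703, -0.0563, 0.2309]
eef_rot: [-0.535, -3.095, -0.0]
wrist_force: [-0.1, 1.3, 0.5]
finger_gap: 0.0242
grip_force: 0.0
t: 2.5
tool_pos: [0.5696, -0.0546, 0.231]
eef_rot: [-1.92, -2.486, 0.0]
wrist_force: [0.2, 1.0, 0.0]
finger_gap: 0.0238
grip_force: 0.0
```

```bash
python3 -m inch '[{"linear":[0,0.001,0.035],"delta_rot":[0,0,0]},{"linear":[0,0,0.035],"delta_rot":[0,0,0]},{"linear":[0,0,0.03],"delta_rot":[0,0,0]},{"linear":[0,0,0.02],"delta_rot":[0,0,0]},{"linear":[0,0,0.013],"delta_rot":[0,0,0]},{"linear":[0,0,0],"delta_rot":[0,0,0]},{"linear":[0,0,0],"delta_rot":[0,0,0]}]' 0.45
python3 - <<'E'
from h import *
import cv2
a=vision.camera("side")[145:245,225:325]
cv2.imwrite("pics/c3.png",cv2.resize(a[:,:,::-1],(600,600),interpolation=cv2.INTER_CUBIC))
E
```

```text
t: 3.2
tool_pos: [0.5711, -0.0545, 0.0992]
eef_rot: [1.923, 2.483, 0.001]
wrist_force: [0.5, 0.6, -0.5]
finger_gap: 0.0384
grip_force: 0.0
```

View pics/c3.png

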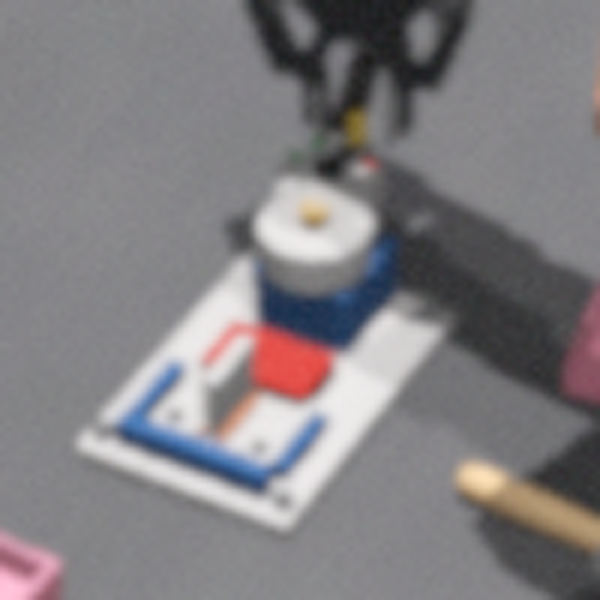

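The yellow tab at (355,125) stands between the two fingers, which are at (315,110) and (400,115). The next move pushes it towards green, along tool +y.

```bash
python3 -m inch '[{"linear":[0,0.008,0],"delta_rot":[0,0,0]},{"linear":[0,0.006,0],"delta_rot":[0,0,0]},{"linear":[0,0.005,0],"delta_rot":[0,0,0]},{"linear":[0,0.005,0],"delta_rot":[0,0,0]},{"linear":[0,0.005,0],"delta_rot":[0,0,0]},{"linear":[0,0.004,0],"delta_rot":[0,0,0]},{"linear":[0,0.004,0],"delta_rot":[0,0,0]},{"linear":[0,0,0],"delta_rot":[0,0,0]}]'
python3 -m inch '[{"linear":[0,0.002,0],"delta_rot":[0,0,0]},{"linear":[0,0.002,0],"delta_rot":[0,0,0]},{"linear":[0,0.001,0],"delta_rot":[0,0,0]},{"linear":[0,0,0],"delta_rot":[0,0,0]}]'
```

```text
t: 4.05
tool_pos: [0.6069, -0.0447, 0.0982]
eef_rot: [-1.925, -2.483, -0.001]
wrist_force: [-1.0, -0.7, -0.4]
finger_gap: 0.0384
grip_force: 0.3
t: 4.45
tool_pos: [0.611, -0.0435, 0.0981]
eef_rot: [-1.924, -2.482, 0.0]
wrist_force: [-4.3, 2.2, 0.1]
finger_gap: 0.0383
grip_force: 1.9
```

```bash
python3 -m inch '[{"linear":[0,0.002,0],"delta_rot":[0,0,0]},{"linear":[0,0.001,0],"delta_rot":[0,0,0]},{"linear":[0,0,0],"delta_rot":[0,0,0]}]'
python3 -m inch '[{"linear":[0,-0.012,0],"delta_rot":[0,0,0]},{"linear":[0,0,-0.03],"delta_rot":[0,0,0]},{"linear":[0,0,-0.03],"delta_rot":[0,0,0]},{"linear":[0,0,0],"delta_rot":[0,0,0]}]'
python3 - <<'E'
from h import *
import cv2
a=vision.camera("side")[130:210,225:325]
b=vision.camera("top")[145:225,265:365]
cv2.imwrite("pics/c4.png",cv2.resize(np.hstack([a,b])[:,:,::-1],(800,320),interpolation=cv2.INTER_CUBIC))
E
```

```text
t: 4.75
tool_pos: [0.6137, -0.0427, 0.098]
eef_rot: [-1.924, -2.481, 0.001]
wrist_force: [-6.0, 1.8, -0.0]
finger_gap: 0.0382
grip_force: 2.4
t: 5.15
tool_pos: [0.605, -0.0467, 0.1629]
eef_rot: [1.92, 2.476, 0.006]
wrist_force: [-1.0, -0.3, 0.4]
finger_gap: 0.0384
grip_force: 0.0
```

View pics/c4.png

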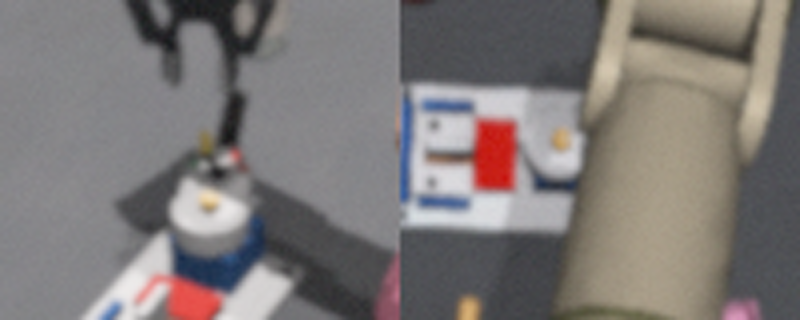

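The tab is now at crop (207,143), to the left of the handle line from head (208,200) to grip (232,120). That is the green side, and the handle has hardly moved. Checking the angles in numbers while I go over the grip.

```bash
python3 -m inch '[{"linear":[-0.023,-0.008,0],"delta_rot":[0,0,0]},{"linear":[-0.023,-0.008,0],"delta_rot":[0,0,0]},{"linear":[-0.022,-0.008,0],"delta_rot":[0,0,0]},{"linear":[0,0,0],"delta_rot":[0,0,0]}]' 0.75
python3 - <<'E'
from h import *
q=[.5622,.0221,-.06]
for nm,px,z in(("tab",(225+207/4,130+135/4),.115),("grip mid?",(225+233/4,130+120/4),.082)):
    e=bk("side",px,z); d=rz(q[2]).T@(e-q[:2]); print(nm,e,np.hypot(*d),np.arctan2(d[0],-d[1]))
print(manip.state()["joints"].round(2))
E
```

```text
t: 5.65
tool_pos: [0.5958, -0.1203, 0.157]
eef_rot: [-1.928, -2.479, 0.001]
wrist_force: [0.6, 0.3, 1.2]
finger_gap: 0.0637
grip_force: 0.0
tab [ 0.59664053 -0.04294337] 0.07359884289730279 0.5469689799609443
grip mid? [ 0.60390294 -0.11521521] 0.1435081921814999 0.3548498845573936
[-0.39  0.56  1.33 -0.    1.25 -0.64]
```

The tab is 0.19 rad off the handle line and full green gives 0.187, so the lever is fully over. Now I lower over the grip, close in loosely, and swing clockwise along the arc.

```bash
python3 -m inch '[{"linear":[0,0.006,0.02],"delta_rot":[0,0,0]},{"linear":[0,0,0.03],"delta_rot":[0,0,0]},{"linear":[0,0,0.03],"delta_rot":[0,0,0]},{"linear":[0,0,0.02],"delta_rot":[0,0,0]},{"linear":[0,0,0.012],"delta_rot":[0,0,0]},{"linear":[0,0,0],"delta_rot":[0,0,0]}]'
python3 -m inch '[{"linear":[0,0,0],"delta_rot":[0,0,0]},{"linear":[0,0,0],"delta_rot":[0,0,0]},{"linear":[0,0,0],"delta_rot":[0,0,0]}]' 0.4
```

```text
t: 6.25
tool_pos: [0.6014, -0.1157, 0.0445]
eef_rot: [-1.923, -2.481, 0.001]
wrist_force: [0.5, 0.1, 0.1]
finger_gap: 0.0642
grip_force: 0.0
t: 6.55
tool_pos: [0.6026, -0.1166, 0.0473]
eef_rot: [1.924, 2.481, 0.001]
wrist_force: [-0.3, 0.0, -0.1]
finger_gap: 0.0344
grip_force: 0.0
```

```bash
python3 -m inch '[{"linear":[0.0008,-0.0152,0],"delta_rot":[0,0,6]},{"linear":[0.0008,-0.0152,0],"delta_rot":[0,0,6]},{"linear":[0.0008,-0.0152,0],"delta_rot":[0,0,6]},{"linear":[0.0008,-0.0152,0],"delta_rot":[0,0,6]},{"linear":[0.0008,-0.0152,0],"delta_rot":[0,0,6]}]'
python3 -m inch '[{"linear":[0.0008,-0.0152,0],"delta_rot":[0,0,6]},{"linear":[0.0008,-0.0152,0],"delta_rot":[0,0,6]},{"linear":[0.0008,-0.0152,0],"delta_rot":[0,0,6]},{"linear":[0.0008,-0.0152,0],"delta_rot":[0,0,6]},{"linear":[0.0004,-0.01,0],"delta_rot":[0,0,4]},{"linear":[0,0,0],"delta_rot":[0,0,0]},{"linear":[0,0,0],"delta_rot":[0,0,0]}]'
python3 - <<'E'
from h import *
q=[.5622,.0221,-.06]
s=manip.state(); d=rz(q[2]).T@(s["tool_pos"][:2]-q[:2]); print(np.hypot(*d),np.arctan2(d[0],-d[1]),s["joints"].round(2)); print(Ro.from_rotvec(s["eef_rot"]).as_matrix().round(3))
E
```

```text
t: 7.05
tool_pos: [0.5272, -0.1165, 0.0473]
eef_rot: [2.504, 1.892, 0.002]
wrist_force: [2.2, -1.1, -0.8]
finger_gap: 0.0337
grip_force: 1.5
t: 7.75
tool_pos: [0.4663, -0.0812, 0.0468]
eef_rot: [2.885, 1.241, 0.001]
wrist_force: [-0.5, 0.4, 1.2]
finger_gap: 0.0338
grip_force: 0.0
0.1409712556309331 -0.6881901154063524 [-0.42  0.45  1.86  0.    0.84  0.34]
[[ 0.688  0.726  0.001]
 [ 0.726 -0.688 -0.   ]
 [ 0.     0.001 -1.   ]]
```

```bash
python3 -m inch '[{"linear":[0.0008,0.0152,0],"delta_rot":[0,0,-6]},{"linear":[0.0008,0.0152,0],"delta_rot":[0,0,-6]},{"linear":[0.0008,0.0152,0],"delta_rot":[0,0,-6]},{"linear":[0.0008,0.0152,0],"delta_rot":[0,0,-6]},{"linear":[0.0008,0.0152,0],"delta_rot":[0,0,-6]},{"linear":[0.0008,0.0152,0],"delta_rot":[0,0,-6]}]'
python3 -m inch '[{"linear":[0.0008,0.0152,0],"delta_rot":[0,0,-6]},{"linear":[0.0008,0.0152,0],"delta_rot":[0,0,-6]},{"linear":[0.0008,0.0152,0],"delta_rot":[0,0,-6]},{"linear":[0.0008,0.0152,0],"delta_rot":[0,0,-6]},{"linear":[0.0008,0.0152,0],"delta_rot":[0,0,-6]},{"linear":[0.0008,0.0152,0],"delta_rot":[0,0,-6]},{"linear":[0.0008,0.0152,0],"delta_rot":[0,0,-6]},{"linear":[0,0,0],"delta_rot":[0,0,0]},{"linear":[0,0,0],"delta_rot":[0,0,0]}]'
python3 - <<'E'
from h import *
q=[.5622,.0221,-.06]
s=manip.state(); d=rz(q[2]).T@(s["tool_pos"][:2]-q[:2]); print(np.hypot(*d),np.arctan2(d[0],-d[1]),s["joints"].round(2)); print(Ro.from_rotvec(s["eef_rot"]).as_matrix().round(3))
E
```

```text
t: 8.35
tool_pos: [0.5466, -0.1197, 0.046]
eef_rot: [-2.355, -2.074, 0.002]
wrist_force: [-5.6, 3.4, 2.5]
finger_gap: 0.0341
grip_force: 3.1
t: 9.25
tool_pos: [0.6483, -0.0958, 0.046]
eef_rot: [1.467, 2.778, 0.0]
wrist_force: [0.2, -0.3, -0.0]
finger_gap: 0.0338
grip_force: 0.0
0.14599436479108843 0.690568039049708 [-0.33  0.78  1.26  0.    1.1  -0.92]
[[-0.564  0.826  0.   ]
 [ 0.826  0.564  0.   ]
 [-0.     0.    -1.   ]]
```

Driving force was about 6 N and the stroke ran to roughly +0.66. Now I open, lift away, turn square to the fixture and move over the bracket.

```bash
python3 -m inch '[{"linear":[0,-0.004,0],"delta_rot":[0,0,0]},{"linear":[0,0,0],"delta_rot":[0,0,0]},{"linear":[0,0,-0.03],"delta_rot":[0,0,0]},{"linear":[0,0,-0.045],"delta_rot":[0,0,0]},{"linear":[0,0,-0.045],"delta_rot":[0,0,0]},{"linear":[0,0,-0.01],"delta_rot":[0,0,0]}]' 0.75
python3 -m inch '[{"linear":[0,0,0],"delta_rot":[0,0,7.54]},{"linear":[0,0,0],"delta_rot":[0,0,7.54]},{"linear":[0,0,0],"delta_rot":[0,0,7.54]},{"linear":[0,0,0],"delta_rot":[0,0,7.54]},{"linear":[0,0,0],"delta_rot":[0,0,7.54]},{"linear":[0.02,-0.01,0],"delta_rot":[0,0,0]},{"linear":[0.04,-0.017,0],"delta_rot":[0,0,0]},{"linear":[0.04,-0.017,0],"delta_rot":[0,0,0]},{"linear":[0.04,-0.017,0],"delta_rot":[0,0,0]},{"linear":[0.04,-0.017,0],"delta_rot":[0,0,0]}]'
python3 -m inch '[{"linear":[0.035,-0.015,0],"delta_rot":[0,0,0]},{"linear":[0,0,0],"delta_rot":[0,0,0]},{"linear":[0,0,0],"delta_rot":[0,0,0]}]'
python3 - <<'E'
from h import *
import cv2
a=vision.camera("side")[145:245,225:325]
cv2.imwrite("pics/c5.png",cv2.resize(a[:,:,::-1],(600,600),interpolation=cv2.INTER_CUBIC))
s=manip.state(); print(Ro.from_rotvec(s["eef_rot"]).as_matrix().round(3))
E
```

```text
t: 9.85
tool_pos: [0.6465, -0.0987, 0.1825]
eef_rot: [1.462, 2.77, 0.002]
wrist_force: [0.5, -0.1, -0.1]
finger_gap: 0.0641
grip_force: 0.0
t: 10.85
tool_pos: [0.5763, 0.0875, 0.1761]
eef_rot: [-2.285, -2.155, 0.0]
wrist_force: [0.6, 0.0, 0.2]
finger_gap: 0.0639
grip_force: 0.0
t: 11.15
tool_pos: [0.5643, 0.1221, 0.1763]
eef_rot: [2.283, 2.157, -0.0]
wrist_force: [1.1, -1.3, 0.2]
finger_gap: 0.0637
grip_force: 0.0
[[ 0.058  0.998  0.   ]
 [ 0.998 -0.058 -0.   ]
 [-0.     0.    -1.   ]]
```

View pics/c5.png

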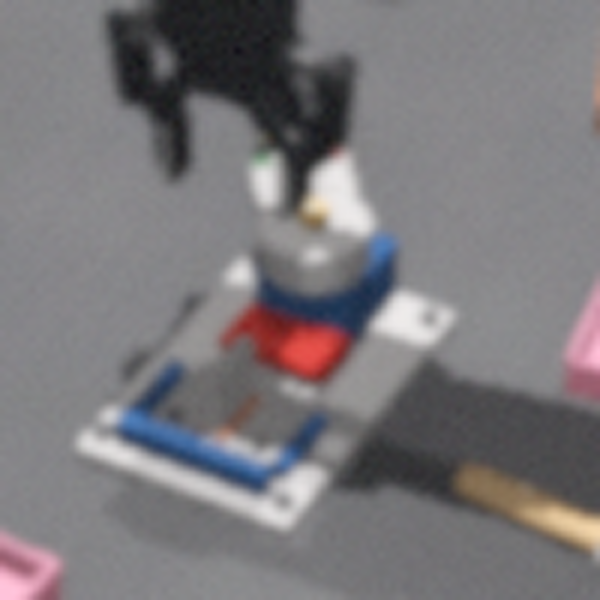

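The jaw has drawn back: the bracket's base plate edge now shows at (300,385) and the fin is in shadow at about (235,375). I'll compare the lip's front edge with predictions for various bolt angles.

```bash
python3 - <<'E'
from h import *
import cv2
q=[.5622,.0221,-.06]
for b in(0,.75,.9,1.05,1.2):
    print(b,((proj("side",loc(q,[(-.035,.078-.016*b,.0245),(.035,.078-.016*b,.0245)]))-[225,145])*6).round().tolist())
# red front edge along lip columns, before vs now
A=cv2.imread("pics/c2.png");B=cv2.imread("pics/c5.png")
for im in(A,B):
    h=cv2.cvtColor(im,cv2.COLOR_BGR2HSV); m=((h[...,0]<8)|(h[...,0]>172))&(h[...,1]>150)&(h[...,2]>70)
    print([(c,int(np.where(m[300:420,c])[0].max()+300)) for c in range(270,331,10) if m[300:420,c].any()])
print(((proj("side",loc(q,[(0,.080,.063),(0,.124,.063),(0,.102,.018)]))-[225,145])*6).round().tolist())
E
```

```text
0 [[306.0, 402.0], [202.0, 364.0]]
0.75 [[316.0, 389.0], [212.0, 352.0]]
0.9 [[318.0, 387.0], [214.0, 350.0]]
1.05 [[320.0, 385.0], [216.0, 347.0]]
1.2 [[322.0, 382.0], [218.0, 345.0]]
[(270, 386), (280, 390), (290, 392), (300, 394), (310, 389), (320, 378)]
[(270, 360), (280, 365), (290, 368), (300, 373), (310, 376), (320, 376), (330, 368)]
[[250.0, 335.0], [212.0, 380.0], [233.0, 415.0]]
```

The edge shifted 24 px against 21.4 px per rad, so bolt ≈ 1.1 and the jaw is clear. Descending to the fin and gripping.

```bash
python3 -m inch '[{"linear":[0.002,0.004,0.04],"delta_rot":[0,0,0]},{"linear":[0,0,0.04],"delta_rot":[0,0,0]},{"linear":[0,0,0.03],"delta_rot":[0,0,0]},{"linear":[0,0,0.02],"delta_rot":[0,0,0]},{"linear":[0,0,0.014],"delta_rot":[0,0,0]},{"linear":[0,0,0],"delta_rot":[0,0,0]},{"linear":[0,0,0],"delta_rot":[0,0,0]}]'
python3 -m inch '[{"linear":[0,0,0],"delta_rot":[0,0,0]},{"linear":[0,0,0],"delta_rot":[0,0,0]},{"linear":[0,0,0],"delta_rot":[0,0,0]},{"linear":[0,0,0],"delta_rot":[0,0,0]},{"linear":[0,0,0],"delta_rot":[0,0,0]},{"linear":[0,0,0],"delta_rot":[0,0,0]}]' 0 60
```

```text
t: 11.9
tool_pos: [0.5692, 0.1233, 0.033]
eef_rot: [2.284, 2.155, 0.001]
wrist_force: [0.5, 0.4, -0.4]
finger_gap: 0.0641
grip_force: 0.0
t: 12.5
tool_pos: [0.5691, 0.1239, 0.033]
eef_rot: [2.283, 2.156, 0.002]
wrist_force: [0.8, -0.2, 5.3]
finger_gap: 0.0088
grip_force: 59.7
```

```bash
python3 -m inch '[{"linear":[0,0,-0.01],"delta_rot":[0,0,0]},{"linear":[0,0,-0.015],"delta_rot":[0,0,0]},{"linear":[0,0,-0.02],"delta_rot":[0,0,0]},{"linear":[0,0,-0.025],"delta_rot":[0,0,0]},{"linear":[0,0,-0.02],"delta_rot":[0,0,0]},{"linear":[0,0,-0.01],"delta_rot":[0,0,0]},{"linear":[0,0,0],"delta_rot":[0,0,0]},{"linear":[0,0,0],"delta_rot":[0,0,0]}]'
python3 -m inch '[{"linear":[0.015,-0.01,0],"delta_rot":[0,0,0]},{"linear":[0.03,-0.02,0],"delta_rot":[0,0,0]},{"linear":[0.04,-0.025,0],"delta_rot":[0,0,0]},{"linear":[0.04,-0.025,0],"delta_rot":[0,0,0]},{"linear":[0.04,-0.025,0],"delta_rot":[0,0,0]},{"linear":[0.03,-0.02,0],"delta_rot":[0,0,0]},{"linear":[0.02,-0.013,0],"delta_rot":[0,0,0]},{"linear":[0.01,-0.006,0],"delta_rot":[0,0,0]},{"linear":[0,0,0],"delta_rot":[0,0,0]},{"linear":[0,0,0],"delta_rot":[0,0,0]}]'
python3 - <<'E'
from h import *
import cv2
a=vision.camera("side")[150:310,190:350]
cv2.imwrite("pics/c6.png",cv2.resize(a[:,:,::-1],(600,600),interpolation=cv2.INTER_CUBIC))
E
```

```text
t: 13.3
tool_pos: [0.5678, 0.1239, 0.1312]
eef_rot: [-2.283, -2.156, 0.003]
wrist_force: [0.3, 0.3, -4.6]
finger_gap: 0.0088
grip_force: 59.2
t: 14.3
tool_pos: [0.4378, 0.3561, 0.1319]
eef_rot: [2.284, 2.156, -0.001]
wrist_force: [0.7, -0.5, -4.8]
finger_gap: 0.009
grip_force: 59.1
```

View pics/c6.png

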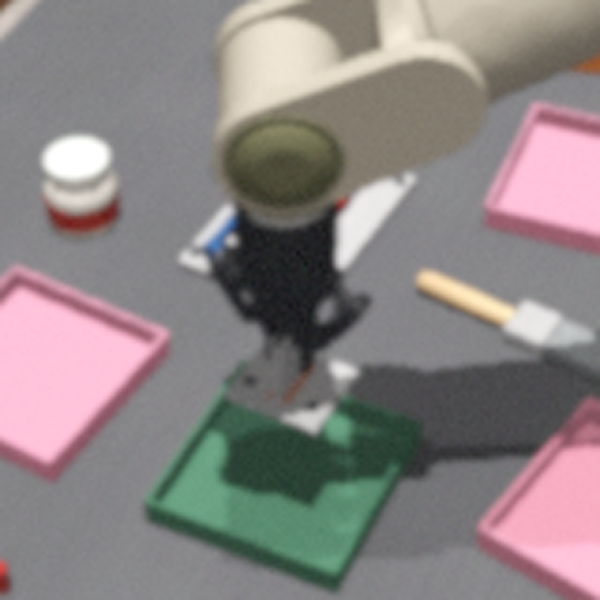

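The bracket hangs level from the fingers at (285,385), above the green tray (about (285,475)). Weight is about 4.7 N. Its underside should meet the floor at TCP z ≈ 0.025.

```bash
python3 -m inch '[{"linear":[0,0,0.02],"delta_rot":[0,0,0]},{"linear":[0,0,0.03],"delta_rot":[0,0,0]},{"linear":[0,0,0.025],"delta_rot":[0,0,0]},{"linear":[0,0,0.015],"delta_rot":[0,0,0]},{"linear":[0,0,0.01],"delta_rot":[0,0,0]},{"linear":[0,0,0.003],"delta_rot":[0,0,0]},{"linear":[0,0,0.001],"delta_rot":[0,0,0]},{"linear":[0,0,0],"delta_rot":[0,0,0]},{"linear":[0,0,0],"delta_rot":[0,0,0]}]'
```

```text
t: 15.25
tool_pos: [0.438, 0.3569, 0.029]
eef_rot: [2.284, 2.157, 0.002]
wrist_force: [-0.3, 0.7, -3.9]
finger_gap: 0.0088
grip_force: 59.0
```

```bash
python3 -m inch '[{"linear":[0,0,0.001],"delta_rot":[0,0,0]},{"linear":[0,0,0.001],"delta_rot":[0,0,0]},{"linear":[0,0,0],"delta_rot":[0,0,0]},{"linear":[0,0,0],"delta_rot":[0,0,0]}]'
```

```text
t: 15.65
tool_pos: [0.4376, 0.3568, 0.0263]
eef_rot: [2.284, 2.157, -0.0]
wrist_force: [0.0, -0.3, -4.4]
finger_gap: 0.0088
grip_force: 59.0
```

```bash
python3 -m inch '[{"linear":[0,0,0.001],"delta_rot":[0,0,0]},{"linear":[0,0,0.001],"delta_rot":[0,0,0]},{"linear":[0,0,0],"delta_rot":[0,0,0]},{"linear":[0,0,0],"delta_rot":[0,0,0]}]'
```

```text
t: 16.05
tool_pos: [0.4377, 0.3568, 0.025]
eef_rot: [2.284, 2.157, 0.0]
wrist_force: [-3.0, -1.8, 5.1]
finger_gap: 0.009
grip_force: 60.6
```

It has touched down (force turned upward). Release and rise.

```bash
python3 -m inch '[{"linear":[0,0,0],"delta_rot":[0,0,0]},{"linear":[0,0,0],"delta_rot":[0,0,0]},{"linear":[0,0,0],"delta_rot":[0,0,0]},{"linear":[0,0,0],"delta_rot":[0,0,0]},{"linear":[0,0,0],"delta_rot":[0,0,0]}]' 0.6
python3 -m inch '[{"linear":[0,0,-0.02],"delta_rot":[0,0,0]},{"linear":[0,0,-0.04],"delta_rot":[0,0,0]},{"linear":[0,0,-0.04],"delta_rot":[0,0,0]},{"linear":[0,0,-0.04],"delta_rot":[0,0,0]},{"linear":[0,0,-0.03],"delta_rot":[0,0,0]},{"linear":[0,0,0],"delta_rot":[0,0,0]},{"linear":[0,0,0],"delta_rot":[0,0,0]}]'
python3 -m inch '[{"linear":[-0.01,-0.03,-0.02],"delta_rot":[0,0,0]},{"linear":[-0.01,-0.04,-0.02],"delta_rot":[0,0,0]},{"linear":[0,-0.04,-0.02],"delta_rot":[0,0,0]},{"linear":[0,0,0],"delta_rot":[0,0,0]},{"linear":[0,0,0],"delta_rot":[0,0,0]}]'
python3 - <<'E'
from h import *
import cv2
a=vision.camera("side")[130:310,190:370]
cv2.imwrite("pics/c7.png",cv2.resize(a[:,:,::-1],(600,600),interpolation=cv2.INTER_CUBIC))
E
```

```text
t: 16.55
tool_pos: [0.4377, 0.3568, 0.0243]
eef_rot: [2.284, 2.157, 0.0]
wrist_force: [-0.1, -0.5, 0.5]
finger_gap: 0.0511
grip_force: 0.0
t: 17.25
tool_pos: [0.4376, 0.3567, 0.1942]
eef_rot: [2.284, 2.157, 0.0]
wrist_force: [0.5, 0.5, -1.4]
finger_gap: 0.0513
grip_force: 0.0
t: 17.75
tool_pos: [0.3263, 0.3431, 0.2535]
eef_rot: [-2.283, -2.158, 0.002]
wrist_force: [0.2, -0.2, 0.5]
finger_gap: 0.0512
grip_force: 0.0
```

View pics/c7.png

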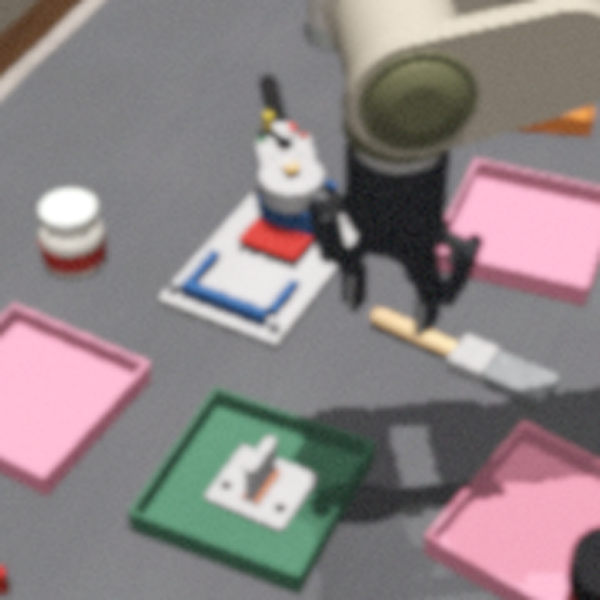

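The bracket stands upright in the middle of the green tray at (262,490). The clamp is empty, the jaw is back at (280,240), and the tab at (268,115) is on the left (green) side of the handle. One numeric check of the lever, then I hand in.

```bash
python3 - <<'E'
from h import *
q=[.5622,.0221,-.06]
a={}
for nm,px,z in(("tab",(269,112),.113),("end",(268,78),.08)):
    e=bk("side",(190+px[0]*.3,130+px[1]*.3),z); d=rz(q[2]).T@(e-q[:2]); a[nm]=np.arctan2(d[0],-d[1]); print(nm,np.hypot(*d),a[nm])
print("diff (green stop .187):",a["tab"]-a["end"])
from cell import workorder
if a["tab"]-a["end"]>.1: print(workorder.sign_off())
E
```

```text
tab 0.08135634991035902 0.8169459926039869
end 0.19034006110471205 0.6489228299372545
diff (green stop .187): 0.16802316266673245
the job is handed in; nothing more can be done
None
```

The job is handed in: the bracket is standing upright near the middle of the green tray, the jaw is open (bolt about 1.1 rad), the lever is on green, and the jar, bottle and brush were left alone; sign-off returned no verdict.

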